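# Open the mould clamp on the model bench

### The arm

A 7-joint arm with a two-finger parallel gripper is mounted at the origin on the work surface. World frame = base frame: x ahead of the robot, y to its left, z up, the work surface at z = 0. Lengths are in m, angles in rad, forces in N, time in s.
With the tool pointing down it reaches from about 0.425 to 0.95 m from the base axis. Payload 4.7 kg.
Tool frame: the origin (TCP) lies on the centre line of the jaws, within the pads' length; the fingertips stand 11 mm ahead of it and the grasp point (between the pads) lies 8 mm behind it; z points along the fingers, y is the line along which they close (so a half turn about z gives the same grasp; the last joint's range is limited). The gripper opens to 85 mm and grips with 20 to 120 N. Pads are 22 mm wide; open, the fingers measure 114 mm over their backs; the gripper's body (76 mm by 85 mm) begins 54 mm behind the grasp point. The pads swing forward as they close: fully open they stand 13 mm farther back than shut.
Start: joints at [1.192, 0.469, -0.049, 1.532, 0.024, 1.141, -0.082], TCP at [0.231, -0.634, 0.222] pointing down, gripper open.
Joint ranges: [-2.59, 2.59], [-0.33, 1.99], [-1.39, 1.29], [0.1, 2.45], [-1.04, 4.18], [0.21, 1.99], [-2.66, 2.66]. Speed limits (rad/s): [2.57, 2.57, 3.14, 3.14, 3.14, 3.14, 3.14].

### API

Orientations are given as a rotation vector (axis times angle).
In Python, from rig import robot, move_gripper, kinematics, optics, ticket, readout gives the robot as it stands. Calls block until the motion is done:
- robot.move_pose(position, orientation): joint-space move of the TCP to a pose.
- robot.line_to(position, rot=None, speed=0.15): straight line of the TCP; rot=None keeps the orientation; speed is the mean speed in m/s.
- robot.goto_joints(angles): joint-space move.
- move_gripper(opening, force=None): opening from 0.0 (shut) to 1.0 (fully open); force is the grip in N (None keeps the last); returns when the fingers have stopped.
- robot.hold(seconds).
- kinematics.ik(position, orientation): joint angles nearest the present ones, or None.
- optics.get_image(name): name is "scene" or "top" or "wrist"; returns the picture (420x560x3 uint8, red, green, blue); there is no depth.
- optics.camera_params(name): a dict with "camera_matrix" (3x3 intrinsics, pixels), "rvec" (rotation vector, rad) and "tvec" (3), from world to camera coordinates, as OpenCV has them. Camera axes: x right, y down, z forward; pixel columns grow to the right and rows downward; lengths in m; the calibration is good to about 2 mm. A picture is of the moment at which its call begins: read the wrist's pose just before it. camera_params takes no time and is no camera call; for the wrist camera it gives the pose at the moment of the call.
A pose or a line that the arm cannot do raises robot.IKError and nothing moves.
- ticket.finish_job(): hands the job in; it is judged then, once.
Readings, each from a call of its own:
- readout.current_time(): time.
- readout.current_qpos(): joint angles.
- readout.current_joint_vel(): joint speeds.
- readout.current_tau(): joint torques, N m.
- readout.current_tcp_pos(): TCP position.
- readout.current_tool_rot(): TCP orientation.
- readout.current_ft_force(): force on the tool from outside, world axes, zero at the start.
- readout.current_wrist_torque(): the same for the moment, N m.
- readout.current_width(): opening from 0.0 (shut) to 1.0 (fully open).
- readout.current_grasp_force(): force on a finger pad.
Only numpy, scipy, OpenCV 4.12 (cv2) and the standard library are available. Lean on these libraries where they do the work, as an engineer would, in place of code of your own. Each camera call takes 0.05 s, during which the arm holds its last target. There are 200 camera calls.

### The job

Clear the parts caddy off the mould clamp by hanging it by its handle on the hook of the stand. Then pull the clamp's spring latch out sideways, lift the tongue off the ball until its coupler is about 10 cm higher than it was, and finish while still holding it up there, still and in the gripper, so that the mould can be taken out. Leave the rocket model, the tape roll and the sanding block where they are.

Things in the scene. Friction and masses are not known exactly. Their poses are not given: they have to be found in the camera images.
- caddy: small open-topped aluminium parts tin with a fixed arched handle; loose, 0.13 to 0.23 kg, standing on the tongue. Origin: centre of its underside. Tin 70 mm along its x, 92 mm along its y, 45 mm high. The handle is a round steel bar 8 mm thick in the plane x = 0: two uprights at y = -43.5 and +43.5 mm joined by a straight level bar along y whose axis is 120 mm above the underside, 75 mm above the tin's rim (level from y = -36 to +36 mm). The same after a half turn about z.
- caddy_handle (a point): middle of the caddy handle's level bar, on the bar's axis, 120 mm above the caddy's underside
- hook_stand: fixed steel stand with one hook, on the bench left or right of the clamp. Origin: centre of the foot's underside on the bench; foot 110 mm across and 12 mm high, post 14 mm thick and 159 mm high at the origin. The hook is an 8 mm round bar that leaves the post top along the stand's own -x (towards the robot, give or take its yaw), dips to a level seat 23 mm long and turns up to a tip 95 mm from the post axis; the tip's top is 173 mm above the bench.
- hook_seat (a point): middle of the hook's level seat, on the axis of the 8 mm bar: 63.5 mm from the post axis along the stand's -x, 143 mm above the bench. A hung handle bar crosses the hook at right angles, and its axis lies 8 mm above this point. The tin is wider than the handle opening, so the hook's tip must enter between tin and bar from in front of the tip, moving along the stand's +x, before the bar is lowered.
- clamp: fixed mould clamp: aluminium base plate 330 mm along its x, 130 mm along y, 12 mm thick, origin at the centre of its underside on the bench. It carries a mould block 130 x 90 mm, 75 mm high, two hinge lugs at its far end (x = +130 mm, up to 100 mm high) and at its near end (x = -110 mm) an upright ball mount: a 25 mm ball, centre 62 mm above the bench, with a 24 mm flat shoulder below it.
- tongue: dark steel tongue (0.4 kg), a bar 50 mm wide and 10 mm thick hinged over the mould. Origin on the hinge axis, 130 mm along the clamp's +x and 85 mm above the bench; the hinge axis is the clamp's y. Closed, its axes are parallel to the clamp's and its top is level, 95 mm above the bench; it reaches 270 mm along -x, where the coupler, a box 60 x 46 mm, sits over the ball. It rises up to 1.2 rad once unlatched and falls by its own weight if let go. Its y axis stays level.
- coupler (a point): top face centre of the coupler, 240 mm from the hinge along the tongue's -x; 95 mm above the bench when closed
- latch_tab (a point): top centre of the latch's upright pull tab, a steel plate 24 mm along the tongue's x and 12 mm thick along y, on the +y side of the coupler (46 mm off the tongue's middle line at rest), 240 mm from the hinge; its top is 140 mm above the bench when closed, 45 mm higher than the coupler's top, and free on all sides above that. It rides on the tongue: lifting the tab lifts the tongue.
- latch (a joint): travel of the latch in m: 0 at rest (its fork is under the ball's shoulder, tongue locked to within 3 mm), 0.020 pulled fully out along the tongue's +y. Clear of the ball from about 0.011. The spring pulls it back with 3 N at rest and 9 N fully out.
- rocket: bystander: loose cream resin rocket model standing upright, 60 mm across, 185 mm high, origin at the centre of its underside; on the other side of the clamp from the hook stand
- tape_roll: bystander: loose roll of masking tape lying flat, 100 mm across, 25 mm high, origin at the centre of its underside
- sanding_block: bystander: loose dark sanding sponge, 95 x 65 x 26 mm, origin at the centre of its underside

How it is judged:
On the way, in this order (a step that is already met when the one before it is completed fails the run):
1. the caddy hangs by its handle on the hook, let go, with the tongue still closed (distance between caddy_handle and hook_seat below 0.03 m and contact force between caddy and hook_stand above 0.4 N and contact force between caddy and the fingers below 0.05 N and contact force between caddy and tongue below 0.05 N and angle between caddy's own z axis and vertical below 0.4 rad and height (world z) of coupler below 0.105 m), for 0.3 s.
2. the latch is pulled out sideways clear of the ball while the tongue is still down (value of joint latch above 0.011 m and height (world z) of coupler below 0.11 m), for 0.05 s.
At the end, for the whole second after the job is handed in: The caddy hangs freely by its handle on the hook (handle middle within 30 mm of the seat, tilt under 0.4 rad, off fingers and tongue), and the fingers hold the tongue or its latch (over 1 N) still (under 0.1 rad/s), coupler at least 80 mm above its closed height (distance between caddy_handle and hook_seat below 0.03 m and contact force between caddy and hook_stand above 0.4 N and contact force between caddy and the fingers below 0.05 N and contact force between caddy and tongue below 0.05 N and angle between caddy's own z axis and vertical below 0.4 rad and linear speed of caddy below 0.08 m/s and height (world z) of coupler above 0.175 m and angular speed of tongue below 0.1 rad/s and contact force between the fingers and tongue above 1 N); the arm keeps its last pose, push and grip.
It fails at once if the rocket model is pushed away or knocked over (distance of rocket from where it was at the start of the episode above 0.03 m or angle between rocket's own z axis and vertical above 0.4 rad).
It fails at once if the tape roll is pushed away or knocked over (distance of tape_roll from where it was at the start of the episode above 0.03 m or angle between tape_roll's own z axis and vertical above 0.4 rad).
It fails at once if the sanding block is pushed away or knocked over (distance of sanding_block from where it was at the start of the episode above 0.03 m or angle between sanding_block's own z axis and vertical above 0.4 rad).
It also fails if it takes over 58 s, if anything falls off the work surface, if the arm or the gripper's body presses on something with over 40 N, if the wrist force passes 120 N, or if a joint passes its speed limit or range.

## Working session

There is one attempt and no reset: what is moved stays moved. The work goes in short steps, each a Python script; the robot and the scene stay as the last script left them, time stands still between calls to the robot, and variables do not carry over. Pictures are saved under pics/ and viewed, at most 10 in all, crops included, and the job is handed in when it is done.

```bash
ls; mkdir -p pics
python3 - <<'E'
from rig import robot, move_gripper, kinematics, optics, ticket, readout
import cv2
for n in("scene","top"):
    cv2.imwrite(f"pics/{n}0.png",cv2.resize(optics.get_image(n)[:,:,::-1],(800,600),interpolation=cv2.INTER_CUBIC))
    p=optics.camera_params(n); print(n,p)
print(readout.current_time(),readout.current_tool_rot(),readout.current_tcp_pos())
E
```

```text
pics
scene {'camera_matrix': array([[469.13943664,   0.        , 278.65229729],
       [  0.        , 469.13943664, 214.39791932],
       [  0.        ,   0.        ,   1.        ]]), 'rvec': array([ 1.96986501,  1.58646001, -0.60626905]), 'tvec': array([-0.1255382 , -0.29751708,  1.91092574])}
top {'camera_matrix': array([[407.21502462,   0.        , 277.27957544],
       [  0.        , 407.21502462, 204.91812587],
       [  0.        ,   0.        ,   1.        ]]), 'rvec': array([ 2.20182017, -2.15770383,  0.08074094]), 'tvec': array([0.0033509 , 0.55279497, 1.20210809])}
0.1 [-3.09196651e+00 -5.46482372e-01  5.90284031e-04] [ 0.23116209 -0.63360849  0.22095121]
```

View pics/scene0.png

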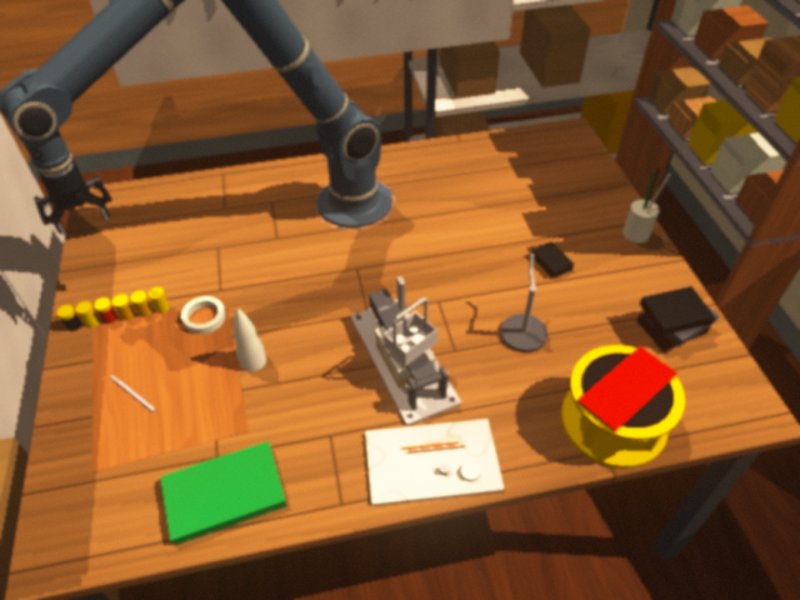

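View pics/top0.png

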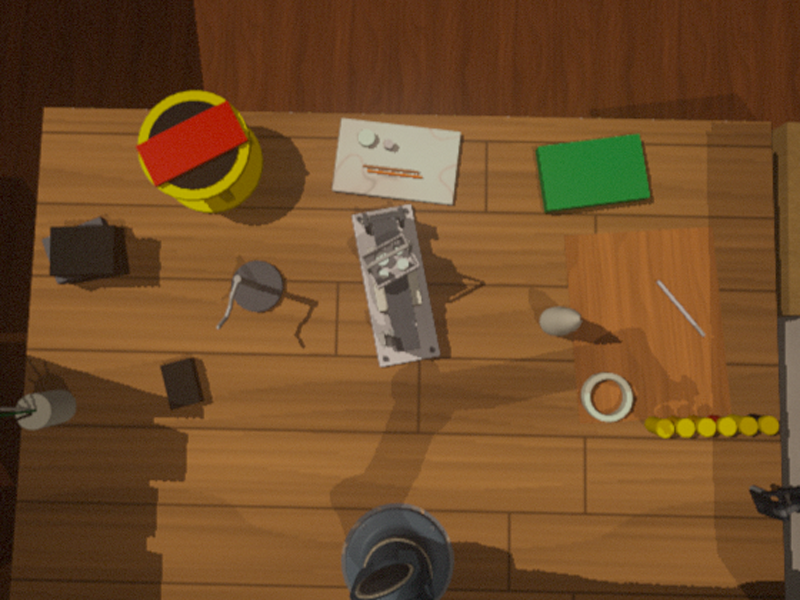

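The top view (up is +x, left is +y) shows the stand left at about (258,287), with its hook tip at about (220,327). The clamp is at about (395,285) with the caddy towards its far end, and the rocket and tape are to the right. I'll crop for finer positions.

```bash
cat > h.py <<'E'
from rig import robot, move_gripper, kinematics, optics, ticket, readout
import cv2, numpy as np
from scipy.spatial.transform import Rotation as R
def ray(name,uv,z,p=None):
    p=p or optics.camera_params(name); M=R.from_rotvec(p["rvec"]).as_matrix(); t=p["tvec"]
    d=M.T@np.linalg.inv(p["camera_matrix"])@np.array([*uv,1.]); c=-M.T@t
    return c+d*(z-c[2])/d[2]
def proj(name,P,p=None):
    p=p or optics.camera_params(name)
    return cv2.projectPoints(np.array(P,float).reshape(-1,3),p["rvec"],p["tvec"],p["camera_matrix"],None)[0].reshape(-1,2)
def down(yaw): # tool x at yaw, tool z down
    return (R.from_euler('z',yaw)*R.from_euler('x',np.pi)).as_rotvec()
def st(): print("t",round(readout.current_time(),2),"tcp",readout.current_tcp_pos().round(4),"F",np.round(readout.current_ft_force(),2),"w",round(readout.current_width(),3),"gf",round(readout.current_grasp_force(),2))
E
python3 - <<'E'
from h import *
k=0.7
for n,uv,z in [("stand foot",(258,287),.012),("hook tip",(220,327),.173),("post top",(236,279),.16),("base c1",(381,366),.012),("base c2",(440,355),.012),("base c3",(353,212),.012),("base c4",(412,205),.012),("rocket",(580,321),.185),("tape",(607,398),.025),("block",(183,383),.026)]:
    print(n,ray("top",np.array(uv)*k,z).round(3))
im=optics.get_image("top"); cv2.imwrite("pics/topc.png",cv2.resize(im[138:262,150:316,::-1],None,fx=4.8,fy=4.8,interpolation=cv2.INTER_CUBIC))
p=readout.current_tcp_pos()
robot.line_to([p[0]+.05,p[1],.42],speed=.3); st()
robot.move_pose([.46,.07,.42],down(0)); st()
print(optics.camera_params("wrist"))
im=optics.get_image("wrist"); np.save("w1.npy",im); import pickle; pickle.dump(optics.camera_params("wrist"),open("w1.pkl","wb"))
cv2.imwrite("pics/w1.png",cv2.resize(im[:,:,::-1],(800,600),interpolation=cv2.INTER_CUBIC))
E
```

```text
stand foot [0.56  0.308 0.012]
hook tip [0.471 0.336 0.173]
post top [0.562 0.314 0.16 ]
base c1 [0.398 0.043 0.012]
base c2 [ 0.424 -0.08   0.012]
base c3 [0.725 0.111 0.012]
base c4 [ 0.743 -0.016  0.012]
rocket [ 0.495 -0.321  0.185]
tape [ 0.343 -0.426  0.025]
block [0.356 0.452 0.026]
t 0.98 tcp [ 0.2805 -0.6333  0.418 ] F [ 0.44 -0.19 -0.66] w 0.999 gf 0.0
t 3.55 tcp [0.4604 0.069  0.4199] F [-0.23  0.44  0.12] w 0.998 gf 0.0
{'camera_matrix': array([[349.06392515,   0.        , 275.0262236 ],
       [  0.        , 349.06392515, 204.27409743],
       [  0.        ,   0.        ,   1.        ]]), 'rvec': array([-2.06196965,  2.06463955,  0.30514995]), 'tvec': array([0.06956806, 0.34612862, 0.70254294])}
```

View pics/w1.png

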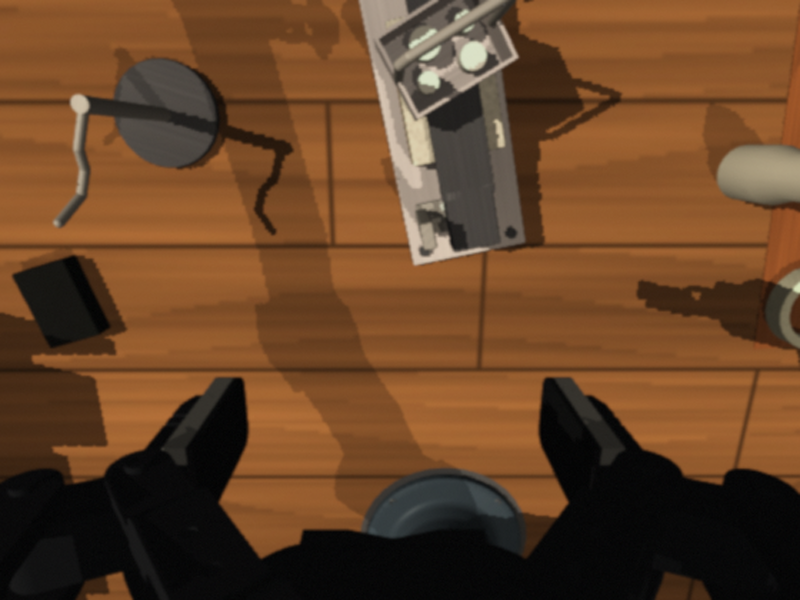

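View pics/topc.png

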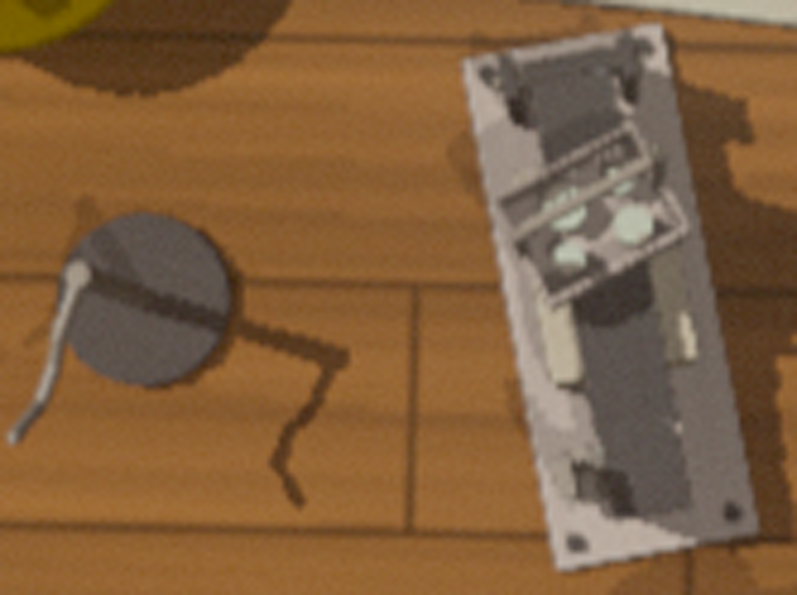

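The wrist view shows the hook tip at (58,223), the post top at (80,103) and the handle bar from about (400,65) to (510,0). The latch tab is near (430,225). The top crop adds the base corners (465,60), (660,28), (757,532) and (558,570).

Run:
```python
from h import *
import pickle; w=pickle.load(open("w1.pkl","rb"))
T=lambda n,u,v,z:print("T",n,ray("top",(150+u/4.8,138+v/4.8),z).round(4))
W=lambda n,u,v,z:print("W",n,ray("wrist",(u*.7,v*.7),z,w).round(4))
T("foot",147,298,.012);T("post",76,271,.163);T("tip",14,437,.171);T("kink",42,398,.143)
W("foot",167,112,.012);W("post",80,103,.163);W("tip",58,223,.171);W("kink",83,190,.143);W("kink2",80,150,.143)
c=[ray("top",(150+u/4.8,138+v/4.8),.012) for u,v in [(465,60),(660,28),(757,532),(558,570)]]
m=np.mean(c,0);x=(c[0]+c[1]-c[2]-c[3]);print("clamp",m,np.arctan2(x[1],x[0]),np.linalg.norm(x)/2)
W("cl near L",415,265,.012);W("cl near R",527,246,.012);W("tab",430,225,.14)
T("tab",603,485,.14)
for n,u,v in [("a",500,203),("b",635,125),("c",690,235),("d",555,303)]:T(n,u,v,.14)
for n,u,v in [("a",380,47),("d",417,118),("c",517,57)]:W(n,u,v,.14)
T("h1",517,236,.215);T("h2",650,160,.215);W("h1",400,65,.215);W("h2",510,0,.215)
# scene crop
im=optics.get_image("scene"); cv2.imwrite("pics/sc.png",cv2.resize(im[165:300,235:395,::-1],None,fx=4.4,fy=4.4,interpolation=cv2.INTER_CUBIC))
```

```text
T foot [0.5622 0.308  0.012 ]
T post [0.5636 0.3113 0.163 ]
T tip [0.4708 0.3392 0.171 ]
T kink [0.4934 0.333  0.143 ]
W foot [0.5644 0.3079 0.012 ]
W post [0.563  0.3096 0.163 ]
W tip [0.4718 0.3392 0.171 ]
W kink [0.4954 0.3314 0.143 ]
W kink2 [0.528 0.328 0.143]
clamp [0.57000029 0.0157871  0.012     ] 0.20491409461246562 0.3270609368898226
W cl near L [0.3977 0.0437 0.012 ]
W cl near R [ 0.4198 -0.084   0.012 ]
W tab [0.4648 0.0369 0.14  ]
T tab [0.451  0.0166 0.14  ]
T a [0.6094 0.0784 0.14  ]
T b [0.6557 0.0026 0.14  ]
T c [ 0.5933 -0.0298  0.14  ]
T d [0.5531 0.0458 0.14  ]
W a [0.6057 0.0792 0.14  ]
W d [0.5528 0.0493 0.14  ]
W c [ 0.5984 -0.0293  0.14  ]
T h1 [0.5817 0.0642 0.215 ]
T h2 [ 0.6237 -0.0053  0.215 ]
W h1 [0.5826 0.0644 0.215 ]
W h2 [ 0.6205 -0.0054  0.215 ]
```

View pics/sc.png

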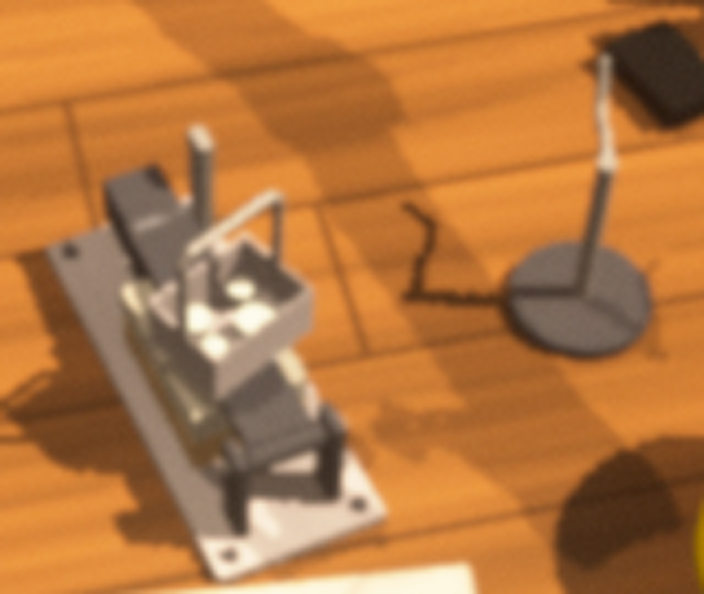

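```bash
cat >> h.py <<'E'
cy=.546; H=np.array([.6018,.0266]); e=lambda a:np.array([-np.sin(a),np.cos(a)]); n=lambda a:np.array([np.cos(a),np.sin(a)])
OFF=-.024
sy=-.312; S=np.array([.5635,.309])
def gp(c,yaw,zbar,s): # TCP position & rot for handle mid c, caddy yaw, bar z; s=+-1 picks half turn
    return np.r_[c+OFF*e(yaw),zbar-.006],down(yaw+s*np.pi/2)
def hk(d,zbar,s): return gp(S-d*n(sy),sy,zbar,s)
C=np.array([.570,.0158]); ky=.205
def lt(a,pull,s=0,h=.031,dx=0):
    c=Rk=R.from_euler('z',ky); p=Rk.apply([.13,.046+pull,.085])+np.r_[C,0]+(Rk*R.from_euler('y',a)).apply([-.24+dx,0,h])
    return p,(Rk*R.from_euler('y',a)*R.from_euler('z',s*np.pi)*R.from_euler('x',np.pi)).as_rotvec()
E
python3 - <<'E'
from h import *
q=lambda P:kinematics.ik(*P)
f=lambda x:None if x is None else np.round(x,2)
for s in(1,-1):
    for P in (gp(H,cy,.30,s),gp(H,cy,.215,s),gp(H,cy,.34,s),hk(.155,.34,s),hk(.155,.19,s),hk(.0635,.19,s),hk(.0635,.151,s)): print(s,f(q(P)))
for s in(0,1):
    for a in(0,.2,.3,.44): print(s,a,f(q(lt(a,.017,s))))
for nme,P in [("scene",[*(C+np.r_[0,0]),0])]: pass
tab=R.from_euler('z',ky).apply([-.11,.046,.14])+np.r_[C,0]
print("tab",tab,"scene crop px",(proj("scene",tab)-[235,165])*4.4,"top crop",(proj("top",tab)-[150,138])*4.8)
hh=[[*(H+s*.04*e(cy)),.215] for s in(-1,1)]; print((proj("scene",hh)-[235,165])*4.4)
ss=[[*S,.163],[*(S-.093*n(sy)),.171],[*(S-.075*n(sy)),.143]]; print((proj("scene",ss)-[235,165])*4.4)
E
```

```text
1 [ 0.61  0.49 -1.    1.55  0.42  1.33  0.11]
1 [ 0.6   0.56 -0.98  1.66  0.5   1.19  0.05]
1 [ 0.62  0.47 -1.01  1.49  0.4   1.4   0.13]
1 [ 0.16  0.33 -1.16  1.68  0.31  1.34 -1.37]
1 [ 0.08  0.5  -1.11  1.88  0.51  1.08 -1.55]
1 [ 0.06  0.52 -0.94  1.76  0.47  1.1  -1.35]
1 [ 0.02  0.56 -0.89  1.8   0.5   1.03 -1.38]
-1 [-0.19  0.32  0.14  1.6  -0.05  1.23 -2.63]
-1 [-0.19  0.38  0.14  1.71 -0.06  1.06 -2.62]
-1 [-0.19  0.29  0.14  1.54 -0.04  1.31 -2.64]
-1 [ 0.16  0.33 -1.17  1.68  0.32  1.34  1.77]
-1 [ 0.11  0.53 -1.17  1.88  0.54  1.1   1.56]
-1 [ 0.18  0.64 -1.18  1.76  0.63  1.19  1.65]
-1 [ 0.18  0.7  -1.18  1.8   0.71  1.15  1.59]
0 0 [ 0.47  0.35 -0.81  2.12  0.35  0.81 -1.93]
0 0.2 [ 0.42  0.41 -0.8   1.92  0.29  1.15 -1.88]
0 0.3 [ 0.41  0.47 -0.83  1.82  0.29  1.31 -1.89]
0 0.44 [ 0.4   0.57 -0.88  1.67  0.3   1.54 -1.94]
1 0 [ 0.72  0.5  -1.17  2.11  0.6   0.91  0.98]
1 0.2 [ 0.65  0.57 -1.17  1.91  0.49  1.24  1.05]
1 0.3 [ 0.61  0.63 -1.18  1.81  0.47  1.4   1.05]
1 0.44 [ 0.55  0.71 -1.18  1.66  0.45  1.62  1.03]
tab [0.4529392  0.03844442 0.14      ] scene crop px [[197.96734729 134.2446008 ]] top crop [[564.14102202 480.82428857]]
[[182.21848839 252.04239201]
 [269.37191649 188.42234135]]
[[603.03924969 161.54481021]
 [601.10153223  61.21617337]
 [596.60507078 105.2246259 ]]
```

The scene crop agrees with the model: the tab is at (201,135) against a predicted (198,134), and the post and hook tip are within about 4 px. Next I grasp the handle.

```bash
sed -i 's/^OFF=.*/OFF=-.022/' h.py
python3 - <<'E'
from h import *
H+=[.002,.002]
robot.move_pose(*gp(H,cy,.30,1)); st()
robot.line_to(gp(H,cy,.215,1)[0],speed=.12); st()
move_gripper(0,60); st()
p=readout.current_tcp_pos(); robot.line_to(p+[0,0,.03],speed=.08); robot.hold(.3); st()
im=optics.get_image("wrist"); s=optics.get_image("scene")
a=cv2.resize(im[:,:,::-1],(560,420)); b=cv2.resize(s[150:300,220:420,::-1],(560,420),interpolation=cv2.INTER_CUBIC)
cv2.imwrite("pics/g.png",cv2.resize(np.hstack([a,b]),(800,300)))
E
```

```text
t 5.34 tcp [0.6152 0.01   0.2943] F [0.82 0.   0.24] w 0.998 gf 0.0
t 6.2 tcp [0.6158 0.0101 0.2098] F [ 0.52 -0.3   0.49] w 1.001 gf 0.0
t 6.97 tcp [0.6156 0.01   0.2096] F [-0.33  0.73  3.92] w -0.001 gf 1.91
t 7.8 tcp [0.6154 0.0099 0.2392] F [-0.18 -0.13  0.62] w 0.0 gf 0.0
```

View pics/g.png

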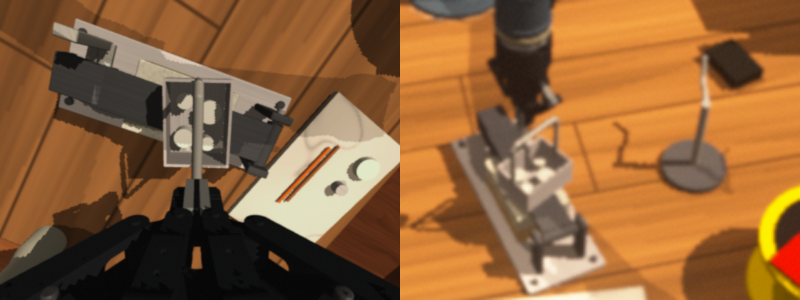

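The wrist picture shows the bar from (197,80) running to the closed fingertips near (200,180), and the grip missed. I'll measure where the bar is now.

Run:
```python
from h import *
w=optics.camera_params("wrist")
for nme,u,v,z in [("bar far end",199,80,.215),("bar near tips",199,180,.215),("rim fl",165,83,.14),("rim fr",233,84,.14),("rim nr",229,166,.14),("rim nl",164,163,.14)]:
    print(nme,ray("wrist",(u*1.4,v*1.4),z,w).round(4))
st(); M=R.from_rotvec(readout.current_tool_rot()).as_matrix(); print(M.round(3))
im=optics.get_image("wrist"); cv2.imwrite("pics/w2.png",cv2.resize(im[80:300,180:400,::-1],None,fx=2.7,fy=2.7,interpolation=cv2.INTER_CUBIC))
```

```text
bar far end [0.5829 0.0687 0.215 ]
bar near tips [0.6219 0.0051 0.215 ]
rim fl [0.5577 0.0471 0.14  ]
rim fr [0.6151 0.0809 0.14  ]
rim nr [0.6592 0.0071 0.14  ]
rim nl [ 0.5976 -0.0264  0.14  ]
t 7.9 tcp [0.6155 0.01   0.2394] F [-0.58 -0.07 -0.16] w 0.0 gf 0.0
[[-0.519  0.855 -0.   ]
 [ 0.855  0.519  0.   ]
 [ 0.    -0.    -1.   ]]
```

View pics/w2.png

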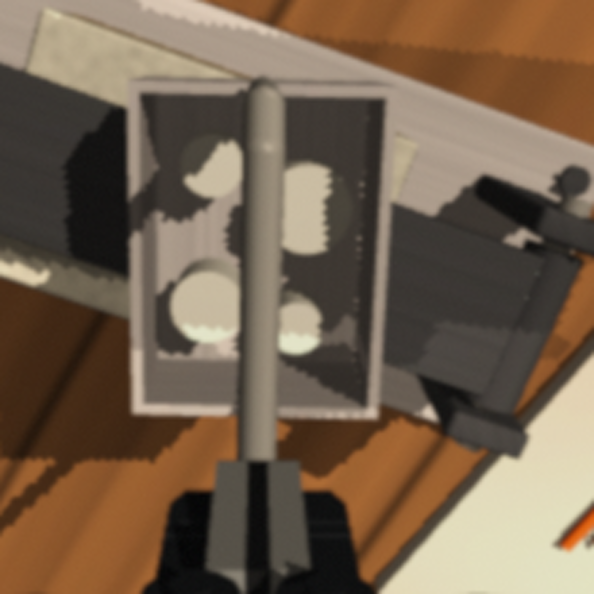

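Run:
```python
from h import *
H=np.array([.6065,.0272])
move_gripper(1)
P=gp(H,cy,.203,1); robot.line_to(np.r_[P[0][:2],.24],speed=.1); robot.line_to(P[0],speed=.12); st()
for o in (.3,.15): move_gripper(o,60); st()
a=optics.get_image("wrist"); b=optics.get_image("scene")
move_gripper(0,60); st()
cv2.imwrite("pics/g2.png",np.hstack([cv2.resize(i[:,:,::-1],(400,400),interpolation=cv2.INTER_CUBIC) for i in (a[100:300,180:380],b[170:290,250:370])]))
```

```text
t 9.49 tcp [0.618  0.0086 0.197 ] F [0.52 0.49 0.07] w 0.998 gf 0.0
t 10.09 tcp [0.6179 0.0084 0.1971] F [-0.64  0.38 -0.17] w 0.297 gf 0.0
t 10.38 tcp [0.6179 0.0084 0.197 ] F [-0.06  0.19  0.81] w 0.149 gf 0.0
t 10.7 tcp [0.6179 0.0082 0.197 ] F [-0.64  0.39  0.87] w 0.064 gf 58.62
```

View pics/g2.png

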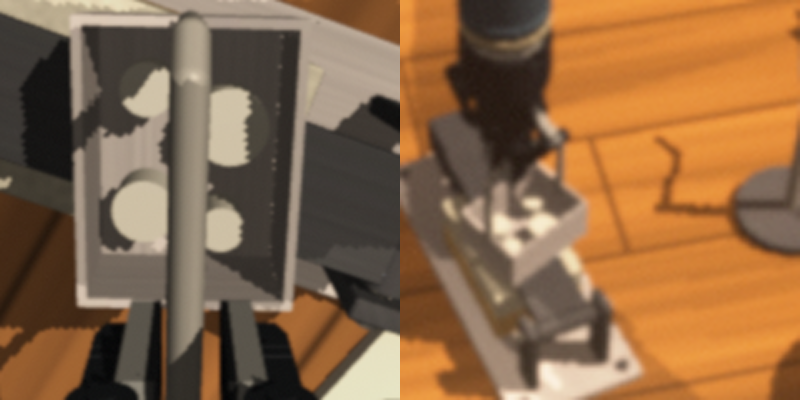

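The bar is now gripped between the pads (58.6 N). I'll lift it and carry it to the pre-hook pose.

Run:
```python
from h import *
move_gripper(0,90)
zt=lambda P,z:np.r_[P[0][:2],z]
p=readout.current_tcp_pos(); robot.line_to(p+[0,0,.03],speed=.08); robot.hold(.2); st()
robot.line_to(p+[0,0,.135],speed=.15); st()
P=hk(.155,.34,1); robot.move_pose(zt(P,.33),P[1]); robot.hold(.2); st()
robot.line_to(zt(P,.182),speed=.15); robot.hold(.5); st()
a=optics.get_image("top"); b=optics.get_image("scene"); c=optics.get_image("wrist"); np.savez("pre.npz",a=a,b=b,c=c)
cv2.imwrite("pics/pre.png",np.hstack([cv2.resize(i[:,:,::-1],(400,400),interpolation=cv2.INTER_CUBIC) for i in (c[:,70:490],b[130:260,300:430])]))
```

```text
t 11.64 tcp [0.6177 0.0081 0.2266] F [ 0.73  0.01 -1.69] w 0.049 gf 88.26
t 12.49 tcp [0.6174 0.0079 0.3311] F [-0.08  0.58 -1.75] w 0.046 gf 88.26
t 14.13 tcp [0.41   0.3349 0.3298] F [-0.59  0.2  -2.02] w 0.047 gf 88.17
t 15.77 tcp [0.4093 0.3357 0.1821] F [ 0.19 -0.49 -0.94] w 0.044 gf 88.18
```

View pics/pre.png

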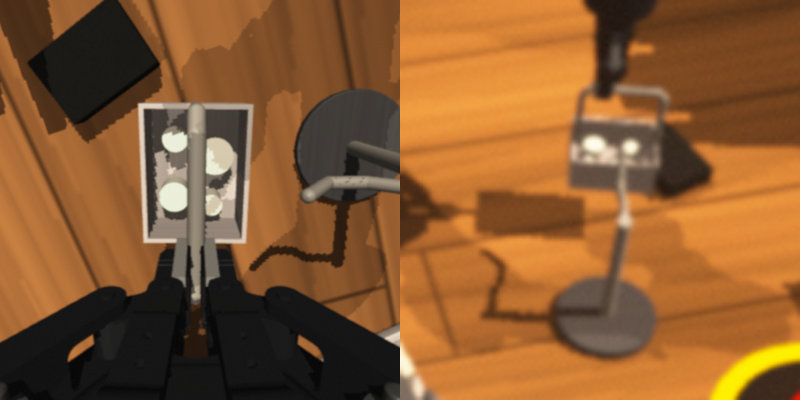

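The wrist view shows the caddy upright in the grip, with the bar from (196,108) and the hook tip at (307,195). The scene view shows the bar's far corner at (665,92). I'll check height and alignment numerically.

Run:
```python
from h import *
w=optics.camera_params("wrist"); s=optics.camera_params("scene")
def PM(p): return p["camera_matrix"]@np.c_[R.from_rotvec(p["rvec"]).as_matrix(),p["tvec"]]
def tri(a,b):
    X=cv2.triangulatePoints(PM(w),PM(s),np.array(a,float).reshape(2,1),np.array(b,float).reshape(2,1)); return (X[:3]/X[3]).ravel()
W=lambda u,v:(u*1.05+70,v*1.05); Sc=lambda u,v:((u-400)/3.077+300,v/3.077+130)
print("bar end",tri(W(196,108),Sc(665,92))); print("tip",tri(W(307,195),Sc(620,152)))
tcp=readout.current_tcp_pos()
sx=n(sy); ye=e(sy)
def loc(p): d=np.array(p[:2])-S; return (d@sx).round(4),(d@ye).round(4)
print("tcp loc",loc(tcp)); 
for z in(.19,.2): print("bar end",z,loc(ray("wrist",W(196,108),z,w)))
for z in(.115,.125): print("rim mid",z,loc(np.mean([ray("wrist",W(*q),z,w) for q in[(140,104),(252,104),(244,241),(145,241)]],0)))
print("tip loc",loc(ray("wrist",W(307,195),.17,w)))
print("rocket etc.",proj("scene",[[*tcp[:2],.2]]))
```

```text
bar end [0.43067268 0.39944953 0.20138206]
tip [0.47293435 0.33882108 0.16633306]
tcp loc (np.float64(-0.155), np.float64(-0.022))
bar end 0.19 (np.float64(-0.1538), np.float64(0.0464))
bar end 0.2 (np.float64(-0.1538), np.float64(0.0468))
rim mid 0.115 (np.float64(-0.1543), np.float64(-0.0015))
rim mid 0.125 (np.float64(-0.1543), np.float64(0.0009))
tip loc (np.float64(-0.0965), np.float64(0.0022))
rocket etc. [[365.53781436 158.89614007]]
```

Run:
```python
from h import *
p=readout.current_tcp_pos(); d=np.r_[n(sy),0]*.0915
robot.line_to(p+d,speed=.1); robot.hold(.4); st()
q=p+d; z=q[2]
robot.line_to([q[0],q[1],.142],speed=.08); robot.hold(.15); st()
f=[]
for z in np.arange(.139,.121,-.003):
    robot.line_to([q[0],q[1],z],speed=.05); robot.hold(.1)
    F=np.mean([(robot.hold(.02),readout.current_ft_force())[1] for _ in range(5)],0); print(z.round(3),F.round(2))
    if F[2]>1: break
a=optics.get_image("wrist"); b=optics.get_image("scene"); st()
cv2.imwrite("pics/hung.png",np.hstack([cv2.resize(i[:,:,::-1],(400,400),interpolation=cv2.INTER_CUBIC) for i in (a[:,70:490],b[130:260,300:430])]))
```

```text
t 17.38 tcp [0.4962 0.3076 0.1821] F [-1.   -0.44 -1.58] w 0.05 gf 88.18
t 18.18 tcp [0.4966 0.3079 0.1425] F [-0.46  1.06 -1.17] w 0.048 gf 88.18
0.139 [-0.22 -0.01 -1.31]
0.136 [-0.17 -0.02 -1.21]
0.133 [-0.25 -0.49 -1.56]
0.13 [-2.07 -3.41  8.46]
t 20.02 tcp [0.4967 0.3075 0.1315] F [-1.87 -3.91  8.95] w 0.05 gf 89.75
```

View pics/hung.png

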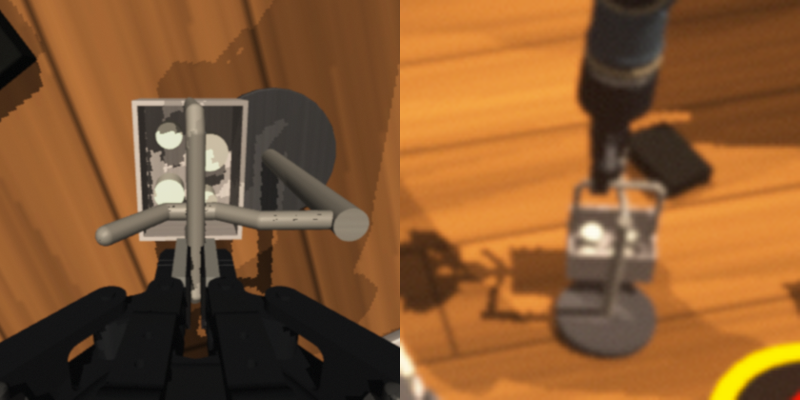

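The wrist view shows the bar lying across the middle of the hook's seat at (195,210), and the force confirms it is seated. Release it and retreat.

Run:
```python
from h import *
p=readout.current_tcp_pos()
robot.line_to([p[0],p[1],.132],speed=.05); st()
move_gripper(.35,20); robot.hold(.3); st()
robot.line_to([p[0],p[1],.25],speed=.12); robot.hold(.3); st()
P=lt(0,0,0,h=.15); print(kinematics.ik(*P),kinematics.ik(*lt(0,0,1,h=.15)))
a=optics.get_image("wrist"); b=optics.get_image("scene")
cv2.imwrite("pics/hung2.png",np.hstack([cv2.resize(i[:,:,::-1],(400,400),interpolation=cv2.INTER_CUBIC) for i in (a[:,70:490],b[130:260,270:400])]))
```

```text
t 20.27 tcp [0.4969 0.3077 0.1323] F [-0.03 -0.92  2.19] w 0.051 gf 88.63
t 20.93 tcp [0.4966 0.3075 0.132 ] F [-0.48 -0.68  0.31] w 0.35 gf 0.0
t 22.37 tcp [0.4965 0.3074 0.2496] F [-0.08  0.24  0.33] w 0.351 gf 0.0
[ 0.52481199  0.1595923  -0.76985508  1.98126263  0.12795099  1.04882336
 -1.66850724] [ 0.96180719  0.37485923 -1.37963621  1.96667514  0.40793767  1.13401271
  1.19102143]
```

View pics/hung2.png

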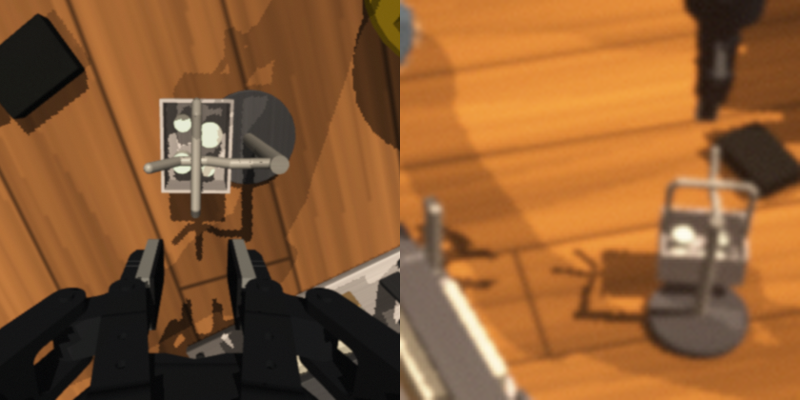

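The wrist view shows the caddy hanging freely and level, crossing the hook at (195,160). I now grasp the latch tab from above, biased slightly towards +y.

Run:
```python
from h import *
robot.move_pose(*lt(0,.001,0,h=.13)); st()
move_gripper(.6,40)
robot.line_to(lt(0,.001,0,h=.027)[0],speed=.12); st()
move_gripper(0,40); robot.hold(.2); st()
```

```text
t 23.53 tcp [0.4534 0.041  0.2155] F [-0.29  0.92  0.49] w 0.352 gf 0.0
t 24.88 tcp [0.4533 0.0396 0.1126] F [ 0.   -0.29 -0.21] w 0.601 gf 0.0
t 25.52 tcp [0.4532 0.0388 0.1125] F [-0.39 -2.95  6.17] w 0.127 gf 43.41
```

The tab is gripped (w matches its 12 mm thickness). Pull it sideways.

Run:
```python
from h import *
move_gripper(0,80)
robot.line_to(lt(0,.018,0,h=.027)[0],speed=.04); robot.hold(.4); st()
print(lt(0,.018,0,h=.027)[0])
for a in (.04,.08): 
    robot.line_to(*lt(a,.018,0,h=.027),speed=.05); robot.hold(.2); st(); print(lt(a,.018,0,h=.027)[0].round(4))
```

```text
t 26.71 tcp [0.4501 0.0536 0.1126] F [-0.3  -8.07  7.64] w 0.115 gf 83.09
[0.44927499 0.05606752 0.112     ]
t 27.25 tcp [0.4511 0.0536 0.1211] F [ 2.85 -7.06 -2.78] w 0.118 gf 81.73
[0.4505 0.0563 0.1216]
t 27.79 tcp [0.4526 0.0539 0.1305] F [ 1.7  -8.1  -1.59] w 0.116 gf 81.81
[0.4521 0.0567 0.1311]
```

Run:
```python
from h import *
for a in (.15,.25,.35,.44): 
    robot.line_to(*lt(a,.018,0,h=.027),speed=.08); robot.hold(.1); st()
robot.hold(1.0); st(); print(lt(.44,.018)[0], R.from_rotvec(readout.current_tool_rot()).as_matrix()[:,2])
im=optics.get_image("scene")
# numeric check that handle & tongue are where predicted: change vs the picture before insertion
tabtop=lambda a:lt(a,.018,h=.055)[0]
for a in(0,.44):
    u,v=proj("scene",tabtop(a))[0].round().astype(int); print(a,(u,v),im[v-2:v+3,u-2:u+3].mean((0,1)).round())
```

```text
t 28.25 tcp [0.4562 0.0545 0.1469] F [ 1.1  -7.7  -0.42] w 0.118 gf 81.87
t 28.8 tcp [0.4633 0.0558 0.1697] F [-0.29 -8.39 -0.28] w 0.114 gf 81.91
t 29.35 tcp [0.4726 0.0577 0.1919] F [-0.64 -7.75 -0.12] w 0.116 gf 81.99
t 29.88 tcp [0.4828 0.0599 0.211 ] F [ 0.6  -8.03  1.42] w 0.118 gf 82.06
t 30.88 tcp [0.4828 0.0598 0.2111] F [-1.35 -7.17  1.45] w 0.123 gf 82.03
[0.48458358 0.06340891 0.21527277] [-0.41796107 -0.09123229 -0.90387234]
0 (np.int64(285), np.int64(194)) [84. 68. 54.]
0.44 (np.int64(291), np.int64(182)) [48. 34. 26.]
```

The tab is still in the grip (12 mm wide, with the 8 N spring pull), TCP is up by 98 mm and still. Handing in.

Run:
```python
from h import *
print(ticket.finish_job())
```

```text
the job is handed in; nothing more can be done
None
```

I handed the job in at about 31 s with the caddy hanging on the hook, the latch pulled out and the tongue held still about 10 cm up by its tab; no verdict came back, the final lift is confirmed by force, grip and position readings rather than a picture, and I viewed 11 pictures, one over the limit of 10.

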